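# Show the pink candle from the drawer

### The job

Pull the drawer of the grey counter-top chest wide open by its handle and leave it open. Then take the pink candle by its top and draw it straight up in its snug hole, without wedging it, until its gold band is clear of the wooden block while its foot stays well inside the hole; never pull it right out. Finish holding the candle still and upright there for the customer to see, with the two other candles fully down in their holes and everything else on the counter undisturbed.

Things in the scene. Friction and masses are not known exactly. Their poses are not given: they have to be found in the camera images.
- chest: Grey counter-top chest 250 mm deep (x) x 300 wide (y) x 170 high, fixed to the counter, with one drawer filling its black front. Origin: centre of its underside; +x points from the front to the back, so the drawer slides out along the chest's -x. The front face lies 125 mm before the origin.
- drawer (a joint): How far the drawer is pulled out, in m: 0 shut (it always starts shut), stop at 0.18. It slides with about 1 N of friction and stays where it is left. The drawer has a black front panel 15 mm thick, its top 158 mm above the counter; its side walls reach 148 mm.
- handle (a point): Middle of the drawer's handle: a level steel bar, 11 mm thick and 120 mm long, along the chest's y, its axis 35 mm in front of the drawer front (29 mm of free space between) and about 38 mm below the top of the chest (132 mm above the counter). Moves with the drawer.
- rack (a point): Light wooden block fixed in the drawer, 60 (x) x 190 (y) x 70 mm high, axes as the chest's. Origin: centre of its underside. Three upright holes along y, at y = -60, 0, +60 mm (x = 0), 23 mm wide, 60 mm deep, floors 10 mm above the origin. The row lies 96 mm behind the outside of the drawer front, 75 mm behind the inside. A low box of cards lies behind it.
- pink: Pink candle: rigid cylinder 22 mm thick, 108 mm long (plus an 8 mm wick, ignore it), 42 to 84 g, standing on the floor of one of the holes (which one varies), 48 mm of it out of the block. Origin: centre of its foot; z up. A gold band, 30 to 38 mm above the foot and hidden at first, is clear once the candle is raised over 30 mm; at 60 mm the foot leaves the hole. It drops back if let go.
- pink_top (a point): Centre of the pink candle's top face, 108 mm above its foot.
- white: White candle of the same size, in another hole of the block. Origin: centre of its foot. Leave it seated.
- teal: Teal (blue-green) candle of the same size, in the third hole. Origin: centre of its foot. Leave it seated.
- jar: Loose glass jar with a pink lid, 136 mm across, 140 mm high, on the counter to the left. Origin: centre of its underside. Bystander.
- candlestick: White turned candlestick with a red pillar candle, 90 mm across the foot, 192 mm high, on the left. Origin: centre of its underside. Bystander.
- giftbox: White and purple gift box with gold ribbon, 104 x 104 x 80 mm, on the right. Origin: centre of its underside. Bystander.
- tape: Grey tape dispenser with a yellow roll, 150 x 55 x 86 mm, on the right. Origin: centre of its underside. Bystander.

How it is judged:
By the outcome, as a careful person would: the job done as asked, in the order asked, and still so for the second after the job is handed in, while the arm keeps its last pose, push and grip.
It also fails if it takes over 45 s, if anything falls off the work surface, if the arm or the gripper's body presses on something with over 40 N, if the wrist force passes 120 N, or if a joint passes its speed limit or range.

### The arm

A 6-joint arm with a two-finger parallel gripper is mounted at the origin on the work surface. World frame = base frame: x ahead of the robot, y to its left, z up, the work surface at z = 0. Lengths are in mm, angles in rad, forces in N, time in s.
With the tool pointing down it reaches from about 350 to 975 mm from the base axis. Payload 7.1 kg.
Tool frame: the origin (TCP) lies at the very end of the fingers, on their centre line; the grasp point (between the pads) lies 19 mm behind it (ctrl.tcp_to_grasp is the distance from the TCP to the grasp point, in mm); z points along the fingers, x is the direction in which the jaws open and shut, and the axes are right-handed (so a half turn about z gives the same grasp; the last joint's range is limited). The gripper opens to 88 mm and grips with 3 to 60 N. Pads are 20 mm wide; open, the fingers measure 115 mm over their backs; the gripper's body (75 mm by 178 mm) begins 61 mm behind the grasp point.
Start: joints at [1.218, 0.423, 1.63, -0, 1.089, -0.019], TCP at [204.74, 590.497, 222.675] pointing down, gripper open.
Joint ranges: [-3, 3], [-0.9, 2.11], [0.09, 2.58], [-1.31, 4.45], [0.11, 2.69], [-2.54, 2.54]. Speed limits (rad/s): [2.39, 2.39, 3.01, 3.14, 3.14, 3.14].

### API

Orientations are given as a rotation vector (axis times angle).
In Python, from workcell import get_obs, viewer, ctrl, masks_of gives the robot as it stands. The module is installed in compiled form; this text tells all that it offers.
- The arm moves only by the shell command python3 -m inch 'ROWS'. ROWS is JSON, a list of rows, each an object of numbers: "tx", "ty", "tz": the shift along the tool's x, y, z in cm; "ax", "ay", "az": the turn, a rotation vector about the tool's x, y, z in degrees; "jaw": the opening, from 0 (shut) to 1 (fully open). In form: [{"tx": .., "ty": .., "tz": .., "ax": .., "ay": .., "az": .., "jaw": ..}, ...]. A call has 1 to 12 rows; each row shifts and turns the commanded pose from where the row before left it, along the tool's axes as they then stand; what a row does not reach is not made up. A row lasts 1/8 s, in which the tool goes at most 62.5 mm and 10.7 degrees, less where a joint would pass 70% of its speed; a pose out of reach is approached as far as the arm can. A call is refused whole if a number of a shift passes 6.25 or a number of a turn 10.7, either way. A call with a gripper value outside its range is refused whole. The fingers move at their own pace and stop on an object; the grip force is fixed at half the most. Time passes only in rows, so rows that do not move let the fingers close. It gives the time, the measured TCP pose, the force and the opening at its end, in the units of the state.
- get_obs(): the state, without advancing time (a new reading comes with each control period).
- viewer.get_image(name): name is "side" or "top" or "wrist"; returns (picture, depth): 480x640x3 uint8, red, green, blue; 480x640 float32, mm along the optical axis (not along the pixel's ray), 0 where there is no reading.
- viewer.get_calibration(name): a dict with "fx", "fy", "cx", "cy" (pixels), "rvec" (rotation vector, rad) and "tvec" (3), from world to camera coordinates, as OpenCV has them. Camera axes: x right, y down, z forward; pixel columns grow to the right and rows downward; lengths in mm; the calibration is good to about 2 mm. A picture is of the moment at which its call begins: read the wrist's pose just before it. get_calibration takes no time and is no camera call; for the wrist camera it gives the pose at the moment of the call.
- ctrl.close_job(): hands the job in, once; it reports no verdict.
Trained networks look in the newest picture that a camera, given by its name, has taken for a name from the list of things; names that differ only in an ending like _2 or _b are one class to them, and where a whole thing is asked for, a point or a joint stands for the part that bears it (a point fixed in the world has none). Each returns a list of dicts, best first, with "score" (0 to 1); they miss things now and then, are a little off and sometimes report something else, mostly with a low value. They report only what shows in the picture. A call takes as long as a camera call.
- masks_of(camera, thing): "pixels" (480x640 bool, what is visible of it) and "location" ([column, row] in pixels, amid what is visible of it).
The state is a dict: "t": time; "qpos": joint angles; "qvel": joint speeds; "joint_torque": joint torques, N m; "ee_pos": TCP position; "orientation": TCP orientation; "ft_force": force on the tool from outside, world axes, zero at the start; "moment": the same for the moment, N m; "width": finger opening in mm.
Only numpy, scipy, OpenCV 4.12 (cv2) and the standard library are available. Lean on these libraries where they do the work, as an engineer would, in place of code of your own. Each camera call takes 0.05 s, during which the arm holds its last target. There are 200 camera calls.

## Working session

There is one attempt and no reset: what is moved stays moved. The work goes in short steps, Python scripts to look and compute and a shell command to move; the robot and the scene stay as the last step left them, time stands still between calls to the robot, and variables do not carry over. Pictures are saved under pics/ and viewed, about 8 in all and at most 12, crops included, and the job is handed in when it is done.

```bash
mkdir -p pics
cat > h.py <<'E'
import numpy as np, cv2
from scipy.spatial.transform import Rotation as R
from workcell import get_obs, viewer, ctrl, masks_of
def shot(n,f=None):
    c=viewer.get_calibration(n); im,d=viewer.get_image(n)
    if f: cv2.imwrite('pics/'+f,im[:,:,::-1])
    return c,im,d
def world(c,d):
    v,u=np.mgrid[0:480,0:640]
    p=np.stack([(u-c['cx'])/c['fx']*d,(v-c['cy'])/c['fy']*d,d],-1)
    M=R.from_rotvec(np.ravel(c['rvec'])).as_matrix()
    w=(p-np.ravel(c['tvec']))@M
    w[d<=0]=np.nan
    return w
E
python3 - <<'E'
from h import *
o=get_obs(); print({k:np.round(v,3) for k,v in o.items()})
for n in ['top','side']:
    c,im,d=shot(n,n+'0.png'); w=world(c,d); np.save(n+'.npy',w)
    for t in ['chest','handle','jar','candlestick','giftbox','tape','pink']:
        m=masks_of(n,t)
        for r in m[:2]:
            q=w[r['pixels']]; q=q[~np.isnan(q[:,0])]
            print(n,t,round(r['score'],2),np.round(r['location']),len(q), np.round(np.percentile(q,[2,50,98],axis=0)).tolist() if len(q) else '')
a=cv2.imread('pics/top0.png');b=cv2.imread('pics/side0.png')
cv2.imwrite('pics/both0.png',cv2.resize(np.vstack([a,b]),(400,600)) if 0 else np.hstack([cv2.resize(a,(400,300)),cv2.resize(b,(400,300))]))
E
```

```text
{'t': np.float64(0.0), 'qpos': array([ 1.218,  0.424,  1.631,  0.   ,  1.089, -0.019]), 'qvel': array([ 0.   ,  0.002, -0.001, -0.   ,  0.001, -0.002]), 'joint_torque': array([ 2.0000e-03, -5.4464e+01, -2.7366e+01,  6.4000e-02,  2.3000e-02,
       -0.0000e+00]), 'ee_pos': array([204.56 , 589.989, 221.91 ]), 'orientation': array([ 2.559e+00,  1.821e+00, -2.000e-03]), 'ft_force': array([0.524, 0.569, 0.565]), 'moment': array([ 0.019,  0.027, -0.024]), 'width': np.float64(87.965)}
top chest 0.86 [270. 190.] 10923 [[611.0, -57.0, 38.0], [730.0, 87.0, 169.0], [873.0, 233.0, 178.0]]
top chest 0.62 [274. 233.] 1870 [[587.0, -63.0, 7.0], [628.0, 76.0, 134.0], [649.0, 212.0, 164.0]]
top handle 0.93 [278. 229.] 1914 [[587.0, -63.0, 15.0], [628.0, 76.0, 134.0], [651.0, 214.0, 164.0]]
top jar 0.93 [149. 281.] 1982 [[423.0, 375.0, 43.0], [478.0, 424.0, 122.0], [544.0, 491.0, 145.0]]
top candlestick 0.67 [151. 232.] 1107 [[595.0, 392.0, 2.0], [623.0, 420.0, 120.0], [671.0, 477.0, 198.0]]
top giftbox 0.7 [470. 316.] 1650 [[360.0, -536.0, 5.0], [415.0, -474.0, 80.0], [474.0, -421.0, 89.0]]
top tape 0.86 [444. 238.] 1010 [[574.0, -444.0, 11.0], [643.0, -410.0, 39.0], [716.0, -387.0, 89.0]]
top pink 0.32 [150. 231.] 1023 [[595.0, 393.0, 8.0], [622.0, 418.0, 122.0], [663.0, 458.0, 198.0]]
side chest 0.6 [232. 219.] 11982 [[611.0, -57.0, 49.0], [722.0, 91.0, 170.0], [872.0, 232.0, 177.0]]
side handle 0.59 [255. 254.] 2466 [[588.0, -64.0, 24.0], [628.0, 78.0, 132.0], [651.0, 215.0, 162.0]]
side jar 0.7 [145. 361.] 2460 [[420.0, 376.0, 45.0], [471.0, 430.0, 123.0], [536.0, 494.0, 144.0]]
side candlestick 0.61 [134. 312.] 1345 [[593.0, 393.0, 8.0], [619.0, 423.0, 122.0], [660.0, 466.0, 197.0]]
side giftbox 0.68 [471. 254.] 1768 [[361.0, -531.0, 11.0], [414.0, -468.0, 79.0], [474.0, -420.0, 87.0]]
side tape 0.82 [408. 196.] 1082 [[573.0, -443.0, 7.0], [642.0, -405.0, 38.0], [711.0, -386.0, 87.0]]
```

View pics/both0.png

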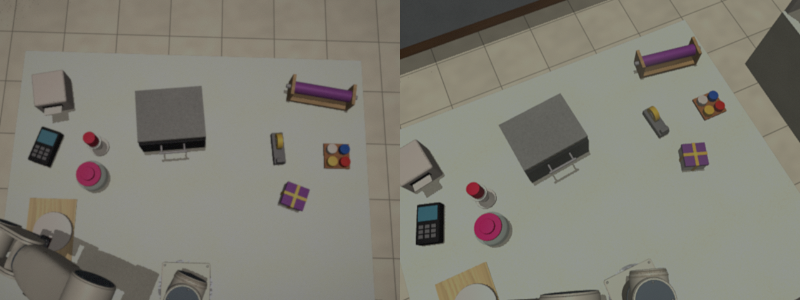

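The chest sits centre-left (top view ~ (170,120) in the half-size picture), its handle facing the robot. The jar and candlestick are to its left. Next I fit the chest's pose and the handle.

Run:
```python
from h import *
for n in ['top','side']:
    w=np.load(n+'.npy').reshape(-1,3)
    box=(w[:,0]>540)&(w[:,0]<950)&(w[:,1]>-120)&(w[:,1]<300)
    t=w[box&(w[:,2]>163)&(w[:,2]<180)]
    r=cv2.minAreaRect(t[:,:2].astype(np.float32)); print(n,r,np.median(t[:,2]))
    a=r[2] if r[2]<45 else r[2]-90
    C=np.array(r[0]); ex=np.array([np.cos(np.radians(a)),np.sin(np.radians(a))]); ey=np.array([-ex[1],ex[0]])
    L=np.c_[(w[:,:2]-C)@ex,(w[:,:2]-C)@ey,w[:,2]]
    h=L[(L[:,0]<-140)&(L[:,0]>-180)&(abs(L[:,1])<100)&(L[:,2]>100)&(L[:,2]<160)]
    print('yaw',a,'handle local',len(h),np.percentile(h,[3,50,97],axis=0).round(1).tolist(),'world',(C+ex*-160).round(1))
```

```text
top ((751.794677734375, 89.09630584716797), (253.67630004882812, 300.6445617675781), 6.212826251983643) 170.54472418005216
yaw 6.212826251983643 handle local 215 [[-165.6, -59.7, 129.4], [-159.9, -1.2, 136.3], [-143.6, 58.3, 145.2]] world [592.7  71.8]
side ((753.5891723632812, 88.82508850097656), (253.25807189941406, 301.0581970214844), 6.513017654418945) 170.6493911369167
yaw 6.513017654418945 handle local 245 [[-167.6, -58.0, 130.5], [-162.1, 1.7, 137.0], [-142.2, 60.8, 143.1]] world [594.6  70.7]
```

```bash
cat >> h.py <<'E'
YAW=6.35; C=np.array([752.5,89.0]); a_=np.radians(YAW)
EX=np.array([np.cos(a_),np.sin(a_)]); EY=np.array([-EX[1],EX[0]])
def loc(x,y,z): return np.r_[C+EX*x+EY*y,z]
def plan(tgt,xyaw=None):
    """shift in the present tool axes (cm); turn (deg, tool axes) to point down with tool x at xyaw"""
    o=get_obs(); T=R.from_rotvec(o['orientation']); d=np.array(tgt)-o['ee_pos']
    print('ee',o['ee_pos'].round(1),'err',d.round(1),'shift cm',T.inv().apply(d/10).round(2),'F',o['ft_force'].round(1),'w',round(float(o['width']),1),'t',o['t'])
    x=T.as_matrix()[:,0]; print('xyaw',np.degrees(np.arctan2(x[1],x[0])).round(2),'q',o['qpos'].round(2), 'toolz',T.as_matrix()[:,2].round(4))
    if xyaw is not None:
        for y in (xyaw,xyaw+180):
            g=np.radians(y); X=[np.cos(g),np.sin(g),0]; Z=[0,0,-1.]
            G=R.from_matrix(np.c_[X,np.cross(Z,X),Z]); print(' yaw',y,'turn',np.degrees((T.inv()*G).as_rotvec()).round(2),'shift in turned axes',G.inv().apply(d/10).round(2))
E
python3 -c "
from h import *
plan(loc(-160,0,222),YAW)"
```

```text
ee [204.8 590.5 222.7] err [ 388.7 -519.2   -0.7] shift cm [-36.32  53.74   0.07] F [ 0.5 -0.7 -0.2] w 87.8 t 0.8
xyaw 70.88 q [ 1.22  0.42  1.63 -0.    1.09 -0.02] toolz [ 0.  0. -1.]
 yaw 6.35 turn [ 0.   -0.   64.53] shift in turned axes [32.89 55.9   0.07]
 yaw 186.35 turn [   0.      0.   -115.47] shift in turned axes [-32.89 -55.9    0.07]
```

```bash
python3 -m inch '[{"az":9.22,"tx":0,"jaw":0.3},{"az":9.22},{"az":9.22},{"az":9.22},{"az":9.22},{"az":9.22},{"az":9.21},{"tx":2.7,"ty":4.6},{"tx":2.7,"ty":4.6},{"tx":2.7,"ty":4.6},{"tx":2.7,"ty":4.6},{"tx":2.7,"ty":4.6}]' | tail -3; python3 -m inch '[{"tx":2.7,"ty":4.6},{"tx":2.7,"ty":4.6},{"tx":2.7,"ty":4.6},{"tx":2.7,"ty":4.6},{"tx":2.7,"ty":4.6},{"tx":2.7,"ty":4.6},{"tx":0.5,"ty":0.7},{"tx":0}]'|tail -3;python3 -c "
from h import *
plan(loc(-160,0,222),YAW)
c,im,d=shot('wrist','w1.png'); w=world(c,d); w=w.reshape(-1,3)
r=w-np.r_[C,0]; L=np.c_[r[:,:2]@EX,r[:,:2]@EY,r[:,2]]
h=L[(L[:,0]<-140)&(L[:,0]>-185)&(abs(L[:,1])<50)&(L[:,2]>115)&(L[:,2]<150)]
print(len(h),np.percentile(h,[3,50,97],axis=0).round(1) if len(h) else '')
k=(h[:,2]>134)
if k.sum()>20: print('top line',np.median(h[k],axis=0).round(1), np.degrees(np.polyfit(h[k][:,1],h[k][:,0],1)[0]).round(2))
"
```

```text
ee [204.8 590.5 222.7] err [ 388.7 -519.2   -0.7] shift cm [-36.32  53.74   0.07] F [ 0.5 -0.7 -0.2] w 87.8 t 0.8
xyaw 70.88 q [ 1.22  0.42  1.63 -0.    1.09 -0.02] toolz [ 0.  0. -1.]
 yaw 6.35 turn [ 0.   -0.   64.53] shift in turned axes [32.89 55.9   0.07]
 yaw 186.35 turn [   0.      0.   -115.47] shift in turned axes [-32.89 -55.9    0.07]
0 $[0]: bad value
$[0]: bad value
```

View pics/w1.png

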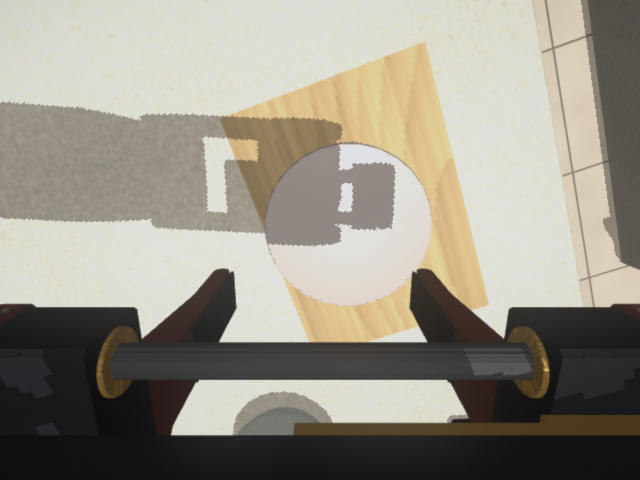

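The picture shows only the board under the start pose: both calls were refused because every row needs all seven numbers.

```bash
python3 -m inch '[{"tx":0,"ty":0,"tz":0,"ax":0,"ay":0,"az":9.22,"jaw":0.3},{"tx":0,"ty":0,"tz":0,"ax":0,"ay":0,"az":9.22,"jaw":0.3},{"tx":0,"ty":0,"tz":0,"ax":0,"ay":0,"az":9.22,"jaw":0.3},{"tx":0,"ty":0,"tz":0,"ax":0,"ay":0,"az":9.22,"jaw":0.3},{"tx":0,"ty":0,"tz":0,"ax":0,"ay":0,"az":9.22,"jaw":0.3},{"tx":0,"ty":0,"tz":0,"ax":0,"ay":0,"az":9.22,"jaw":0.3},{"tx":0,"ty":0,"tz":0,"ax":0,"ay":0,"az":9.21,"jaw":0.3},{"tx":2.7,"ty":4.6,"tz":0,"ax":0,"ay":0,"az":0,"jaw":0.3},{"tx":2.7,"ty":4.6,"tz":0,"ax":0,"ay":0,"az":0,"jaw":0.3},{"tx":2.7,"ty":4.6,"tz":0,"ax":0,"ay":0,"az":0,"jaw":0.3},{"tx":2.7,"ty":4.6,"tz":0,"ax":0,"ay":0,"az":0,"jaw":0.3}]' | tail -3; python3 -m inch '[{"tx":2.7,"ty":4.6,"tz":0,"ax":0,"ay":0,"az":0,"jaw":0.3},{"tx":2.7,"ty":4.6,"tz":0,"ax":0,"ay":0,"az":0,"jaw":0.3},{"tx":2.7,"ty":4.6,"tz":0,"ax":0,"ay":0,"az":0,"jaw":0.3},{"tx":2.7,"ty":4.6,"tz":0,"ax":0,"ay":0,"az":0,"jaw":0.3},{"tx":2.7,"ty":4.6,"tz":0,"ax":0,"ay":0,"az":0,"jaw":0.3},{"tx":2.7,"ty":4.6,"tz":0,"ax":0,"ay":0,"az":0,"jaw":0.3},{"tx":2.7,"ty":4.6,"tz":0,"ax":0,"ay":0,"az":0,"jaw":0.3},{"tx":0.5,"ty":0.7,"tz":0,"ax":0,"ay":0,"az":0,"jaw":0.3},{"tx":0,"ty":0,"tz":0,"ax":0,"ay":0,"az":0,"jaw":0.3}]'|tail -3;python3 -c "
from h import *
plan(loc(-160,0,222),YAW)
c,im,d=shot('wrist','w2.png'); w=world(c,d); w=w.reshape(-1,3)
r=w-np.r_[C,0]; L=np.c_[r[:,:2]@EX,r[:,:2]@EY,r[:,2]]
h=L[(L[:,0]<-140)&(L[:,0]>-185)&(abs(L[:,1])<50)&(L[:,2]>115)&(L[:,2]<150)]
print(len(h),np.percentile(h,[3,50,97],axis=0).round(1) if len(h) else '')
k=(h[:,2]>134)
if k.sum()>20: print('top line',np.median(h[k],axis=0).round(1), np.degrees(np.polyfit(h[k][:,1],h[k][:,0],1)[0]).round(2))
"
```

```text
orientation: [-3.136, -0.174, -0.001]
ft_force: [0.1, 0.0, -0.8]
width: 26.0
orientation: [-3.137, -0.172, 0.001]
ft_force: [0.4, 0.8, -0.9]
width: 26.5
ee [561.4 113.9 222.5] err [ 32.1 -42.6  -0.5] shift cm [2.72 4.58 0.04] F [ 0.4  0.8 -0.9] w 26.5 t 3.35
xyaw 6.28 q [0.18 0.35 1.75 0.   1.05 0.07] toolz [-6.e-04  2.e-04 -1.e+00]
 yaw 6.35 turn [-0.01  0.03 -0.07] shift in turned axes [2.72 4.59 0.05]
 yaw 186.35 turn [5.0000e-02 2.0000e-02 1.7993e+02] shift in turned axes [-2.72 -4.59  0.05]
718 [[-168.   -33.7  131.8]
 [-164.7   32.9  135.4]
 [-148.2   49.6  137.4]]
top line [-164.    34.7  135.9] 3.51
```

View pics/w2.png

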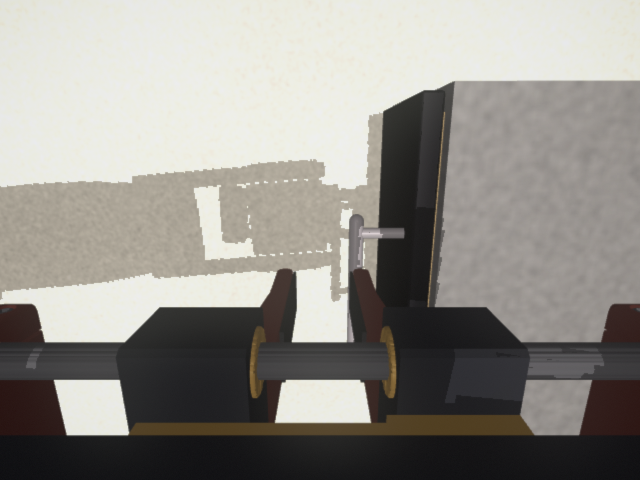

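The wrist picture shows the bar at columns 349–362, end at row 220, and the chest front to its right. I am still one row short, so I move on and refine the bar's position from close by.

```bash
python3 -m inch '[{"tx":2.6,"ty":4.6,"tz":0,"ax":0,"ay":0,"az":-0.07,"jaw":0.32},{"tx":0,"ty":0,"tz":2,"ax":0,"ay":0,"az":0,"jaw":0.32},{"tx":0,"ty":0,"tz":0,"ax":0,"ay":0,"az":0,"jaw":0.32}]'|tail -3;python3 -c "
from h import *
plan(loc(-162,0,113),YAW)
c,im,d=shot('wrist','w3.png'); W=world(c,d)
r=W-np.r_[C,0]; L=np.stack([r[...,:2]@EX,r[...,:2]@EY,r[...,2]],-1)
m=(L[...,2]>120)&(L[...,2]<145)&(L[...,0]<-150)&(L[...,0]>-185)&(abs(L[...,1])<58)
h=L[m]
print(len(h))
for y in range(-60,60,15):
    k=h[(h[:,1]>=y)&(h[:,1]<y+15)]
    if len(k)>5: print(y,len(k),np.percentile(k[:,0],[5,50,95]).round(1),k[:,2].max().round(1))
f=L[(L[...,2]>40)&(L[...,2]<150)&(L[...,0]>-145)&(L[...,0]<-110)]
print('front',len(f),np.percentile(f[:,0],[5,50,95]) if len(f) else '')
"
```

```text
orientation: [-3.136, -0.178, 0.006]
ft_force: [-0.8, 0.3, 0.2]
width: 28.2
ee [590.7  72.2 201.4] err [  0.8  -1.1 -88.4] shift cm [0.1  0.13 8.83] F [-0.8  0.3  0.2] w 28.2 t 3.775
xyaw 6.48 q [ 0.1   0.41  1.71  0.    1.03 -0.01] toolz [-3.5e-03 -1.0e-04 -1.0e+00]
 yaw 6.35 turn [-0.02  0.2   0.13] shift in turned axes [0.06 0.12 8.84]
 yaw 186.35 turn [-3.2000e-01 -3.0000e-02 -1.7987e+02] shift in turned axes [-0.06 -0.12  8.84]
2798
-60 351 [-166.8 -160.3 -151. ] 138.5
-45 288 [-167.5 -162.5 -157.6] 137.9
-30 300 [-167.5 -162.5 -157.7] 138.6
-15 318 [-167.4 -162.6 -157.7] 138.2
0 339 [-167.4 -162.  -157.2] 138.4
15 353 [-167.3 -162.6 -157.3] 138.1
30 370 [-167.3 -162.7 -157.5] 138.4
45 479 [-167.3 -160.8 -151.6] 138.7
front 5665 [-132.32900065 -127.53873547 -110.85593612]
```

The bar lies at local x = -162.4, along the chest's y and at z 132, matching the given size. I descend and grip.

```bash
python3 -m inch '[{"tx":0.05,"ty":0.1,"tz":2.2,"ax":0,"ay":0,"az":0,"jaw":0.32},{"tx":0,"ty":0,"tz":2.2,"ax":0,"ay":0,"az":0,"jaw":0.32},{"tx":0,"ty":0,"tz":2.2,"ax":0,"ay":0,"az":0,"jaw":0.32},{"tx":0,"ty":0,"tz":2.1,"ax":0,"ay":0,"az":0,"jaw":0.32},{"tx":0,"ty":0,"tz":0,"ax":0,"ay":0,"az":0,"jaw":0.32},{"tx":0,"ty":0,"tz":0,"ax":0,"ay":0,"az":0,"jaw":0},{"tx":0,"ty":0,"tz":0,"ax":0,"ay":0,"az":0,"jaw":0},{"tx":0,"ty":0,"tz":0,"ax":0,"ay":0,"az":0,"jaw":0},{"tx":0,"ty":0,"tz":0,"ax":0,"ay":0,"az":0,"jaw":0}]';python3 -c "
from h import *
plan(loc(-162.4-178,0,114),YAW)"
```

```text
t: 4.95
ee_pos: [591.2, 70.4, 116.6]
orientation: [-3.137, -0.176, 0.006]
ft_force: [-8.2, -0.4, 6.8]
width: 10.0
ee [591.2  70.4 116.6] err [-177.   -19.    -2.6] shift cm [-17.8   -0.09   0.33] F [-8.2 -0.4  6.8] w 10.0 t 4.95
xyaw 6.41 q [ 0.1   0.52  1.76  0.    0.86 -0.01] toolz [-0.0036 -0.     -1.    ]
 yaw 6.35 turn [-0.02  0.21  0.06] shift in turned axes [-17.8   -0.07   0.26]
 yaw 186.35 turn [-3.2000e-01 -3.0000e-02 -1.7994e+02] shift in turned axes [17.8   0.07  0.26]
```

```bash
python3 -m inch '[{"tx":-0.8,"ty":0,"tz":0,"ax":0,"ay":0,"az":0,"jaw":0},{"tx":-1.6,"ty":0,"tz":0,"ax":0,"ay":0,"az":0,"jaw":0},{"tx":-1.8,"ty":0,"tz":0,"ax":0,"ay":0,"az":0,"jaw":0},{"tx":-1.8,"ty":0,"tz":0,"ax":0,"ay":0,"az":0,"jaw":0},{"tx":-1.8,"ty":0,"tz":0,"ax":0,"ay":0,"az":0,"jaw":0},{"tx":-1.8,"ty":0,"tz":0,"ax":0,"ay":0,"az":0,"jaw":0},{"tx":-1.8,"ty":0,"tz":0,"ax":0,"ay":0,"az":0,"jaw":0},{"tx":-1.8,"ty":0,"tz":0,"ax":0,"ay":0,"az":0,"jaw":0},{"tx":-1.8,"ty":0,"tz":0,"ax":0,"ay":0,"az":0,"jaw":0},{"tx":-1.6,"ty":0,"tz":0,"ax":0,"ay":0,"az":0,"jaw":0},{"tx":-0.9,"ty":0,"tz":0,"ax":0,"ay":0,"az":0,"jaw":0},{"tx":0,"ty":0,"tz":0,"ax":0,"ay":0,"az":0,"jaw":0}]';python3 -c "
from h import *
plan(loc(-162.4-178,0,114),YAW)"
```

```text
t: 6.45
ee_pos: [418.1, 51.0, 116.6]
orientation: [-3.136, -0.175, -0.001]
ft_force: [-2.0, 6.0, 8.8]
width: 10.2
ee [418.1  51.  116.6] err [-3.9  0.3 -2.6] shift cm [-0.39 -0.07  0.26] F [-2.   6.   8.8] w 10.2 t 6.45
xyaw 6.39 q [ 0.09  0.31  2.14  0.    0.69 -0.02] toolz [ 8.e-04  9.e-04 -1.e+00]
 yaw 6.35 turn [-0.04 -0.05  0.04] shift in turned axes [-0.39 -0.07  0.26]
 yaw 186.35 turn [ 8.0000e-02 -7.0000e-02 -1.7996e+02] shift in turned axes [0.39 0.07 0.26]
```

```bash
python3 -m inch '[{"tx":0,"ty":0,"tz":0,"ax":0,"ay":0,"az":0,"jaw":0.32},{"tx":0,"ty":0,"tz":0,"ax":0,"ay":0,"az":0,"jaw":0.32},{"tx":0,"ty":0,"tz":0,"ax":0,"ay":0,"az":0,"jaw":0.32},{"tx":0,"ty":0,"tz":-2,"ax":0,"ay":0,"az":0,"jaw":0.32},{"tx":0,"ty":0,"tz":-4,"ax":0,"ay":0,"az":0,"jaw":0.32},{"tx":0,"ty":0,"tz":-5,"ax":0,"ay":0,"az":0,"jaw":0.32},{"tx":0,"ty":0,"tz":-4,"ax":0,"ay":0,"az":0,"jaw":0.32},{"tx":3,"ty":2,"tz":0,"ax":0,"ay":0,"az":0,"jaw":0.32},{"tx":4,"ty":3,"tz":0,"ax":0,"ay":0,"az":0,"jaw":0.32},{"tx":3,"ty":3,"tz":0,"ax":0,"ay":0,"az":0,"jaw":0.32},{"tx":0,"ty":0,"tz":0,"ax":0,"ay":0,"az":0,"jaw":0.32}]';python3 -c "
from h import *
plan(loc(-212,0,222),YAW+90)
for n in ['top','side','wrist']:
    c,im,d=shot(n,n+'1.png'); W=world(c,d); r=W-np.r_[C,0]; L=np.stack([r[...,:2]@EX,r[...,:2]@EY,r[...,2]],-1)
    np.save(n+'L.npy',L)
    for t in ['pink','white','teal','handle']:
        for q in masks_of(n,t)[:1]:
            p=L[q['pixels']]; p=p[~np.isnan(p[:,0])]
            print(n,t,round(q['score'],2),np.round(q['location']),len(p),np.percentile(p,[3,50,97],axis=0).round(1).tolist() if len(p) else '')
"
```

```text
t: 7.82
ee_pos: [529.1, -19.2, 265.2]
orientation: [3.137, 0.172, 0.0]
ft_force: [-0.7, 0.1, 0.1]
width: 28.4
ee [529.1 -19.2 265.2] err [ 12.7  84.7 -43.2] shift cm [ 2.19 -8.28  4.31] F [-0.7  0.1  0.1] w 28.4 t 7.825
xyaw 6.29 q [-0.06  0.23  1.8  -0.    1.11 -0.17] toolz [ 0.e+00 -3.e-04 -1.e+00]
 yaw 96.35 turn [ 1.000e-02  2.000e-02 -9.006e+01] shift in turned axes [8.28 2.2  4.32]
 yaw 276.35 turn [ 2.000e-02 -1.000e-02  8.994e+01] shift in turned axes [-8.28 -2.2   4.32]
top white 0.59 [258. 260.] 71 [[-214.2, 49.6, 98.4], [-206.2, 58.7, 137.7], [-195.6, 68.2, 147.3]]
side white 0.74 [287. 273.] 81 [[-214.2, -65.9, 97.8], [-207.6, -56.7, 137.3], [-193.6, -49.3, 146.6]]
side handle 0.73 [260. 289.] 6624 [[-330.7, -73.7, 18.6], [-210.0, 31.5, 63.4], [-77.1, 130.7, 159.3]]
wrist pink 0.8 [358. 197.] 692 [[-215.9, -67.5, 90.7], [-207.0, -55.9, 138.8], [-196.3, -48.2, 140.4]]
wrist white 0.61 [360.  49.] 1068 [[-215.8, 50.4, 91.4], [-206.8, 57.6, 138.8], [-196.8, 69.6, 140.8]]
wrist teal 0.83 [359. 130.] 685 [[-215.9, -8.5, 98.0], [-206.8, 0.7, 139.0], [-196.4, 10.3, 140.7]]
wrist handle 0.85 [357. 140.] 73085 [[-331.2, -128.1, 20.3], [-204.8, -4.3, 61.2], [-75.6, 120.9, 157.0]]
```

View pics/wrist1.png

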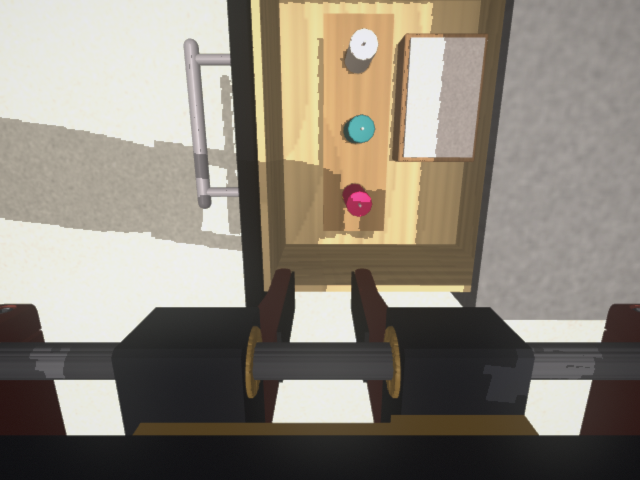

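The picture shows the drawer open and pink nearest in the row, top at (360,203), with teal at (361,128) and white at (364,43). I measure the tops of the candles from this view.

```bash
python3 -c "
from h import *
L=np.load('wristL.npy')
for n,y in [('pink',-59),('teal',0.5),('white',60)]:
    p=L[(abs(L[...,1]-y)<20)&(abs(L[...,0]+206)<20)&(L[...,2]>134)&(L[...,2]<143)]
    (cx,cy),r=cv2.minEnclosingCircle(p[:,:2].astype(np.float32))
    print(n,len(p),'circ',round(cx,1),round(cy,1),round(r,1),'mean',p.mean(0).round(1))
    b=L[(abs(L[...,1]-y-25)<8)&(abs(L[...,0]+206)<25)&(L[...,2]>70)&(L[...,2]<110)]; print(' block z',np.median(b[:,2]).round(1),len(b))
h=L[(L[...,2]>120)&(L[...,2]<145)&(L[...,0]<-325)&(L[...,0]>-350)&(abs(L[...,1])<45)]; print('handle x',np.percentile(h[:,0],[5,50,95]))
c=viewer.get_calibration('wrist'); M=R.from_rotvec(np.ravel(c['rvec'])).as_matrix(); print('cam',-M.T@np.ravel(c['tvec']))
plan(loc(-206,-59,200),YAW)
"
```

```text
pink 519 circ -205.7 -58.7 10.8 mean [-205.8  -58.2  139. ]
 block z 91.4 899
teal 609 circ -205.6 1.1 10.9 mean [-205.8    1.2  139.1]
 block z 91.4 1060
white 739 circ -205.7 61.0 10.9 mean [-205.9   60.5  139.1]
 block z 91.5 1016
handle x [-340.38162968 -334.81170931 -331.11983823]
cam [519.63929239  53.64101439 427.15754886]
ee [527.5 -17.6 265.7] err [ 26.8  25.2 -65.7] shift cm [ 2.94 -2.2   6.57] F [-0.6  0.  -0. ] w 28.3 t 8.575
xyaw 6.42 q [-0.06  0.23  1.8  -0.    1.11 -0.17] toolz [ 1.e-04 -0.e+00 -1.e+00]
 yaw 6.35 turn [ 0.   -0.    0.07] shift in turned axes [ 2.94 -2.21  6.57]
 yaw 186.35 turn [ 1.0000e-02  0.0000e+00 -1.7993e+02] shift in turned axes [-2.94  2.21  6.57]
```

```bash
python3 -m inch '[{"tx":1.5,"ty":-1.1,"tz":1.5,"ax":0,"ay":0,"az":0,"jaw":0.4},{"tx":1.45,"ty":-1.1,"tz":2.5,"ax":0,"ay":0,"az":0,"jaw":0.4},{"tx":0,"ty":0,"tz":2.5,"ax":0,"ay":0,"az":0,"jaw":0.4},{"tx":0,"ty":0,"tz":0,"ax":0,"ay":0,"az":0,"jaw":0.4},{"tx":0,"ty":0,"tz":0,"ax":0,"ay":0,"az":0,"jaw":0.4}]'|tail -1;python3 -c "
from h import *
L=np.load('wristL.npy'); b=L[(L[...,0]>-172)&(L[...,0]<-100)&(abs(L[...,1])<110)]; print('box z max',np.nanpercentile(b[:,2],[50,90,97]))
plan(loc(-205.7,-58.9,106),YAW)
c,im,d=shot('wrist','w5.png'); W=world(c,d); r=W-np.r_[C,0]; L=np.stack([r[...,:2]@EX,r[...,:2]@EY,r[...,2]],-1)
for n,y in [('pink',-59),('teal',0.5),('white',60)]:
    p=L[(abs(L[...,1]-y)<20)&(abs(L[...,0]+206)<20)&(L[...,2]>134)&(L[...,2]<143)]
    if len(p):
        (cx,cy),r=cv2.minEnclosingCircle(p[:,:2].astype(np.float32)); print(n,len(p),'circ',round(cx,1),round(cy,1),round(r,1))
plan(loc(-205.7,-58.9,106),YAW)
"
```

```text
width: 35.1
box z max [ 61.28453489 353.35778311 359.72873394]
ee [554.8   7.4 201.4] err [ -0.2   0.3 -95.4] shift cm [-0.02 -0.03  9.54] F [ 0.4 -1.   0.1] w 35.1 t 9.2
xyaw 6.4 q [-0.01  0.35  1.8  -0.    0.99 -0.12] toolz [ 7.e-04 -0.e+00 -1.e+00]
 yaw 6.35 turn [ 0.01 -0.04  0.05] shift in turned axes [-0.02 -0.03  9.54]
 yaw 186.35 turn [ 7.0000e-02  1.0000e-02 -1.7995e+02] shift in turned axes [0.02 0.03 9.54]
pink 787 circ -205.6 -58.6 10.8
teal 925 circ -205.5 1.1 10.8
white 1184 circ -205.4 60.8 11.1
ee [555.    7.4 201.8] err [ -0.4   0.4 -95.8] shift cm [-0.05 -0.04  9.58] F [-0.6  0.5  0.9] w 35.1 t 9.25
xyaw 6.4 q [-0.01  0.35  1.8   0.    0.99 -0.12] toolz [ 0.0016 -0.     -1.    ]
 yaw 6.35 turn [ 0.01 -0.09  0.05] shift in turned axes [-0.04 -0.04  9.58]
 yaw 186.35 turn [ 1.4000e-01  2.0000e-02 -1.7995e+02] shift in turned axes [0.04 0.04 9.58]
```

```bash
python3 -m inch '[{"tx":0,"ty":0,"tz":3,"ax":0,"ay":0,"az":0,"jaw":0.4},{"tx":0,"ty":0,"tz":3,"ax":0,"ay":0,"az":0,"jaw":0.4},{"tx":0,"ty":0,"tz":2.4,"ax":0,"ay":0,"az":0,"jaw":0.4},{"tx":0,"ty":0,"tz":1,"ax":0,"ay":0,"az":0,"jaw":0.4},{"tx":0,"ty":0,"tz":0,"ax":0,"ay":0,"az":0,"jaw":0.4},{"tx":0,"ty":0,"tz":0,"ax":0,"ay":0,"az":0,"jaw":0.4}]';python3 -c "
from h import *
plan(loc(-205.7,-58.9,106),YAW)"
python3 -m inch '[{"tx":0,"ty":0,"tz":0,"ax":0,"ay":0,"az":0,"jaw":0},{"tx":0,"ty":0,"tz":0,"ax":0,"ay":0,"az":0,"jaw":0},{"tx":0,"ty":0,"tz":0,"ax":0,"ay":0,"az":0,"jaw":0},{"tx":0,"ty":0,"tz":0,"ax":0,"ay":0,"az":0,"jaw":0},{"tx":0,"ty":0,"tz":0,"ax":0,"ay":0,"az":0,"jaw":0}]';python3 -c "
from h import *
plan(loc(-205.7,-58.9,106),YAW);print(get_obs()['moment'])"
```

```text
t: 10.0
ee_pos: [555.3, 7.4, 107.9]
orientation: [3.137, 0.176, 0.003]
ft_force: [0.4, 0.4, -0.4]
width: 35.2
ee [555.3   7.4 107.9] err [-0.7  0.3 -1.9] shift cm [-0.07 -0.03  0.19] F [ 0.4  0.4 -0.4] w 35.2 t 10.0
xyaw 6.41 q [-0.01  0.48  1.86 -0.    0.8  -0.12] toolz [ 0.002 -0.    -1.   ]
 yaw 6.35 turn [ 0.01 -0.11  0.06] shift in turned axes [-0.07 -0.03  0.19]
 yaw 186.35 turn [ 1.8000e-01  2.0000e-02 -1.7994e+02] shift in turned axes [0.07 0.03 0.19]
t: 10.62
ee_pos: [554.9, 7.5, 107.4]
orientation: [3.137, 0.176, 0.002]
ft_force: [-0.9, -0.1, 6.1]
width: 21.5
ee [554.9   7.5 107.4] err [-0.3  0.2 -1.4] shift cm [-0.03 -0.02  0.14] F [-0.9 -0.1  6.1] w 21.5 t 10.625
xyaw 6.42 q [-0.01  0.48  1.86 -0.    0.8  -0.12] toolz [ 0.0012 -0.     -1.    ]
 yaw 6.35 turn [ 0.01 -0.07  0.07] shift in turned axes [-0.03 -0.02  0.14]
 yaw 186.35 turn [ 1.0000e-01  1.0000e-02 -1.7993e+02] shift in turned axes [0.03 0.02 0.14]
[-0.06388649  0.2166283  -0.0518559 ]
```

```bash
python3 -m inch '[{"tx":0,"ty":0,"tz":-0.3,"ax":0,"ay":0,"az":0,"jaw":0},{"tx":0,"ty":0,"tz":-0.3,"ax":0,"ay":0,"az":0,"jaw":0},{"tx":0,"ty":0,"tz":-0.4,"ax":0,"ay":0,"az":0,"jaw":0},{"tx":0,"ty":0,"tz":0,"ax":0,"ay":0,"az":0,"jaw":0}]';python3 -c "
from h import *
plan(loc(-205.7,-58.9,147.5),YAW);print(get_obs()['moment'])"
```

```text
t: 11.12
ee_pos: [554.4, 7.5, 117.0]
orientation: [3.137, 0.176, 0.0]
ft_force: [0.1, -0.2, -0.7]
width: 21.6
ee [554.4   7.5 117. ] err [ 0.2  0.2 30.5] shift cm [ 0.02 -0.02 -3.05] F [ 0.1 -0.2 -0.7] w 21.6 t 11.125
xyaw 6.42 q [-0.01  0.47  1.86 -0.    0.82 -0.12] toolz [ 2.e-04 -0.e+00 -1.e+00]
 yaw 6.35 turn [ 0.   -0.01  0.07] shift in turned axes [ 0.02 -0.02 -3.05]
 yaw 186.35 turn [ 2.0000e-02  0.0000e+00 -1.7993e+02] shift in turned axes [-0.02  0.02 -3.05]
[-0.0704163   0.05899426 -0.02981167]
```

Free running, with almost no sideways force (0.2 N) and only the candle's weight. I raise it the rest of the way.

```bash
python3 -m inch '[{"tx":0,"ty":0,"tz":-0.4,"ax":0,"ay":0,"az":0,"jaw":0},{"tx":0,"ty":0,"tz":-0.5,"ax":0,"ay":0,"az":0,"jaw":0},{"tx":0,"ty":0,"tz":-0.5,"ax":0,"ay":0,"az":0,"jaw":0},{"tx":0,"ty":0,"tz":-0.5,"ax":0,"ay":0,"az":0,"jaw":0},{"tx":0,"ty":0,"tz":-0.5,"ax":0,"ay":0,"az":0,"jaw":0},{"tx":0,"ty":0,"tz":-0.4,"ax":0,"ay":0,"az":0,"jaw":0},{"tx":0,"ty":0,"tz":-0.3,"ax":0,"ay":0,"az":0,"jaw":0},{"tx":0,"ty":0,"tz":0,"ax":0,"ay":0,"az":0,"jaw":0},{"tx":0,"ty":0,"tz":0,"ax":0,"ay":0,"az":0,"jaw":0}]';python3 -c "
from h import *
plan(loc(-205.7,-58.9,147.5),YAW);print(get_obs()['moment'])
for n in ['side','wrist']:
    c,im,d=shot(n,n+'2.png'); W=world(c,d); r=W-np.r_[C,0]; L=np.stack([r[...,:2]@EX,r[...,:2]@EY,r[...,2]],-1)
    for t in ['pink','white','teal']:
        for q in masks_of(n,t)[:1]:
            p=L[q['pixels']]; p=p[~np.isnan(p[:,0])]; print(n,t,round(q['score'],2),q['location'],len(p),np.percentile(p,[3,50,97],axis=0).round(1).tolist())
    h=L[(L[...,2]>120)&(L[...,2]<145)&(L[...,0]<-325)&(L[...,0]>-350)&(abs(L[...,1])<45)]; print('handle x',np.percentile(h[:,0],[5,50,95]) if len(h) else '')
a=cv2.imread('pics/side2.png')[200:350,200:400];b=cv2.imread('pics/wrist2.png')
cv2.imwrite('pics/f.png',np.hstack([cv2.resize(a,(400,300),interpolation=cv2.INTER_CUBIC),cv2.resize(b,(400,300))]))"
```

```text
t: 12.25
ee_pos: [554.3, 7.5, 147.6]
orientation: [-3.137, -0.176, 0.0]
ft_force: [0.2, -0.6, -0.2]
width: 21.7
ee [554.3   7.5 147.6] err [ 0.3  0.2 -0.1] shift cm [ 0.03 -0.02  0.01] F [ 0.2 -0.6 -0.2] w 21.7 t 12.25
xyaw 6.42 q [-0.01  0.42  1.84 -0.    0.88 -0.12] toolz [-3.e-04 -0.e+00 -1.e+00]
 yaw 6.35 turn [-0.    0.01  0.07] shift in turned axes [ 0.03 -0.02  0.01]
 yaw 186.35 turn [-2.0000e-02 -0.0000e+00 -1.7993e+02] shift in turned axes [-0.03  0.02  0.01]
[-0.08322012  0.10329629  0.04516154]
side white 0.47 [249.1, 292.4] 74 [[-215.6, 52.6, 107.8], [-209.1, 61.0, 139.1], [-196.8, 69.7, 145.9]]
side teal 0.52 [268.6, 282.0] 83 [[-215.0, -8.1, 99.3], [-209.3, 1.3, 138.1], [-196.8, 10.4, 145.7]]
handle x 
wrist pink 0.84 [325.0, 294.1] 4172 [[-215.6, -66.1, 97.0], [-206.2, -51.9, 173.4], [-196.6, -48.0, 180.3]]
wrist white 0.67 [321.4, 32.3] 2939 [[-215.0, 50.3, 92.1], [-205.9, 57.7, 139.0], [-196.4, 69.4, 140.8]]
wrist teal 0.69 [323.6, 167.4] 1537 [[-214.9, -8.0, 138.0], [-205.8, 1.0, 139.3], [-196.8, 10.2, 140.7]]
handle x [-339.26750702 -333.61537607 -331.00732666]
```

View pics/f.png

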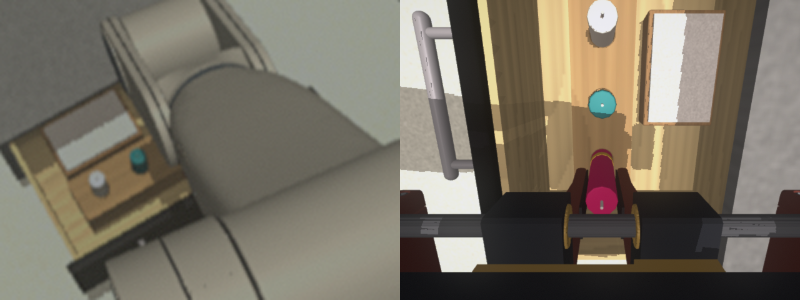

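The candle's top is at z ≈ 180 against 139–140 for its neighbours, so it is raised about 40 mm. The right half of the picture shows its gold ring just above the block at about (602,152). Teal and white are still seated and the drawer hasn't moved, so I hand in.

```bash
python3 -c "
from h import *
o=get_obs();print(o['t'],o['ee_pos'],o['width'],o['ft_force'].round(1));ctrl.close_job()"
```

```text
12.65 [554.36271731   7.5018582  147.60610112] 21.67269354070707 [-0.2 -0.1 -0.4]
the job is handed in; nothing more can be done
```

The drawer is open about 174 mm of its 180 mm. The pink candle is held still and upright, about 40 mm up in its hole. I handed the job in at 12.65 s.

- **Raise:** the last wrist depth puts the pink top at about z 180, against about 140 for the two neighbours. That matches the 40 mm the arm moved. The gold band looks clear of the block, and about 20 mm of the foot should still be in the hole.
- **No wedging:** the wrist force stayed under 1 N at each check of the pull, and the tool tilt was under 0.1° at the end.
- **Other candles and drawer:** teal and white still read about 139–141 mm at the top, so they are fully down. The drawer had not shifted.
- **Not confirmed:** at the end, the arm hid the pink candle from the side camera. I judged the band only from a half-size wrist picture and the height figures. I did not re-measure the jar, candlestick, gift box or tape; the arm did not go near them while low.
- **Failed calls:** my first two move calls were refused for missing fields, and the arm did not move.

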